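Balance an acrylic blank on the drape former and run it under the heater

TASK

Draw the dome carriage all the way out from under the heater bridge by its black post, then take the longer of the two white acrylic blanks off its sloped rest and balance it on top of the dome, centred, level and lengthwise along the rails, letting go of it there. Then slide the carriage by its post all the way home so that the blank ends up still balanced under the bridge. Leave the shorter blank and everything else on the cart where they are.

Things in the scene. Friction and masses are not known exactly. Their poses are not given: they have to be found in the camera images.
- carriage (a joint): how far the carriage is drawn out along its rails, in m: 0 = home, with the dome under the heater bridge, 0.13 = fully out, at the stop towards the robot. It slides stiffly (about 2 N) and stays where it is left
- slide_base: fixed grey base plate (440 x 150 mm) with rails and the heater bridge; origin on the cart under the dome's axis when fully out, x along the rails away from the robot. The bridge is a bar from x = 100 to 190 mm, 232 mm wide, underside 161 mm and top 203 mm above the cart, on two legs with 200 mm clear between them; home puts the dome's axis at x = 130 mm
- dome_top (a point): crown of the bare aluminium dome on the carriage, 115 mm above the cart: part of a sphere of radius 70 mm, about 140 mm wide at its foot. Moves with the carriage; x runs level along the rails, away from the robot into the bridge (the carriage draws out along -x), z up
- post_top (a point): centre of the top of the black upright round post, the carriage's handle: 22 mm diameter, top 120 mm above the cart, free from 34 mm height upwards, 130 mm on the robot's side of the dome's axis. Same axes as dome_top
- long_blank: the longer white acrylic blank, a flat bar 140 x 54 x 14 mm, 126 g; origin at the centre of its underside, x along its length, z out of its upper face. It starts lying on a 38 degree sloped rest with its lower end nearest the robot (x points up the slope)
- long_blank_center (a point): middle of the longer blank (centre of mass), 7 mm above its underside
- short_blank: the shorter white acrylic blank, 90 x 54 x 14 mm, on the other rest; not wanted; same axes
- rest_a: fixed sloped rest holding the longer blank: origin on the cart, x (level) uphill. The blank lies on a bar 26 mm wide, 14 mm thick, so it overhangs 14 mm on each side, lower end against a lip 40 mm wide, 10 mm high; the underside of the longer blank's centre is 78 mm above the origin. Foot plate 150 x 70 x 8 mm
- rest_b: fixed sloped rest, identical, that holds the shorter blank
- spool: bystander: grey plastic filament spool lying flat, 196 mm across, 64 mm high; origin at the centre of its underside
- tweezers: bystander: stainless tweezers lying flat, 150 mm long, 10 mm high; origin at the centre of its underside
- hex_holder: bystander: red aluminium hex key holder, block 45 x 100 x 45 mm, keys stand up to 97 mm; origin at the centre of its underside
- scraper: bystander: blue plastic scraper lying flat, 175 mm long, 18 mm high; origin at the centre of its underside
- tub: bystander: white round desiccant tub with its flip-top lid shut, 100 mm across, 109 mm high; origin at the centre of its underside
- crucible: bystander: white ceramic cup-shaped crucible, 72 mm across, 75 mm high; origin at the centre of its underside
Not all that is in view belongs to the job. What is shaped like the long_blank but green or orange is not meant. What is shaped like the rest_a but blue is not meant.

How it is judged:
By the outcome, as a careful person would: the job done as asked, in the order asked, and still so for the second after the job is handed in, with the robot touching nothing.
It also fails if it takes over 72 s, if anything falls off the work surface, if the arm or the gripper's body presses on something with over 40 N, if the wrist force passes 120 N, or if a joint passes its speed limit or range.

ROBOT

A 6-joint arm with a two-finger parallel gripper is mounted at the origin on the work surface. World frame = base frame: x ahead of the robot, y to its left, z up, the work surface at z = 0. Lengths are in m, angles in degrees, forces in N, time in s.
With the tool pointing down it reaches from about 0.25 to 0.725 m from the base axis. Payload 9.7 kg.
Tool frame: the origin (TCP) lies midway between the tips of the shut fingers; the grasp point (between the pads) lies 19 mm behind it; z points along the fingers, y is the line along which they close (so a half turn about z gives the same grasp; the last joint's range is limited). The gripper opens to 85 mm and grips with 20 to 120 N. Pads are 22 mm wide; open, the fingers measure 114 mm over their backs; the gripper's body (76 mm by 85 mm) begins 54 mm behind the grasp point. The pads swing forward as they close: fully open they stand 13 mm farther back than shut.
Start: joints at [-70.818, 4.979, 10.078, 95.1, 0, 90], TCP at [0.181, -0.519, 0.231] pointing down, gripper open.
Joint ranges: [-179.16, 179.16], [-48.56, 103.87], [-65.8, 70.77], [-126.05, 130.52], [-82.76, 87.17], [-180, 180]. Speed limits (degrees/s): [127.2, 127.2, 147.25, 180, 180, 180].

INTERFACE

Orientations are given as [roll, pitch, yaw] about the fixed x, y, z axes, in that order (R = Rz(yaw) Ry(pitch) Rx(roll)).
In Python, from workcell import readout, imaging, bot, spotter gives the robot as it stands.
- The arm moves only by the shell command python3 -m jog 'ROWS' [FORCE]. ROWS is JSON, a list of rows, each an object with "rotation": the turn, a rotation vector about the world's x, y, z in degrees, a list of three; "translation": the shift along the world's x, y, z in mm, a list of three; "grip": the finger opening in mm, from 0 to 85.4. In form: [{"rotation": [wx, wy, wz], "translation": [dx, dy, dz], "grip": grip}, ...]. A call has 1 to 20 rows; each row is the pose to reach, as a shift and turn from the pose commanded when the call began; what a row does not reach only later rows make up. A row lasts 1/10 s, in which the tool goes at most 50 mm and 8.59 degrees, less where a joint would pass 70% of its speed; a pose out of reach is approached as far as the arm can. A call with a gripper value outside its range is refused whole. The fingers move at their own pace and stop on an object; FORCE is the grip in N (left out, the last holds). Time passes only in rows, so rows that repeat a pose let the fingers close. It gives the time, the measured TCP pose, the force, the opening and the grip force at its end, in the units of the state.
- readout.get_obs(): the state, without advancing time (a new reading comes with each control period).
- imaging.camera(name): name is "scene" or "top" or "wrist"; returns (picture, depth): 420x560x3 uint8, red, green, blue; 420x560 float32, m along the optical axis (not along the pixel's ray), 0 where there is no reading.
- imaging.camera_info(name): a dict with "vertical_fov" (degrees; the focal length in pixels is half the picture's height over the tangent of half this angle, whatever the lens; pixels are square), "cx", "cy" (the principal point, pixels), "extrinsics" (4x4, takes a point from camera to world coordinates); the wrist camera has in their place "tool_from_camera" (4x4, takes a point from camera to tool coordinates, whose origin is the TCP and whose axes are the flange's). Camera axes: x right, y down, z forward; pixel columns grow to the right and rows downward; lengths in m; the calibration is good to about 2 mm. A picture is of the moment at which its call begins: read the wrist's pose just before it. camera_info takes no time and is no camera call.
- bot.job_done(): hands the job in; it is judged then, once.
Trained networks look in the newest picture that a camera, given by its name, has taken for a name from the list of things; names that differ only in an ending like _2 or _b are one class to them, and where a whole thing is asked for, a point or a joint stands for the part that bears it (a point fixed in the world has none). Each returns a list of dicts, best first, with "confidence" (0 to 1); they miss things now and then, are a little off and sometimes report something else, mostly with a low value. They report only what shows in the picture. A call takes as long as a camera call. They do not tell look-alikes from the thing itself.
- spotter.spot_in(camera, target): "box" ([centre column, centre row, width, height] in pixels, round what is visible of it).
- spotter.mark_of(camera, target): "uv" ([column, row] in pixels: a listed point, or the origin of a listed thing).
The state is a dict: "time": time; "q": joint angles; "qd": joint speeds; "joint_efforts": joint torques, N m; "ee_pos": TCP position; "tcp_rot": TCP orientation; "wrist_force": force on the tool from outside, world axes, zero at the start; "torque": the same for the moment, N m; "opening": finger opening in m; "grasp_force": force on a finger pad.
Only numpy, scipy, OpenCV 4.12 (cv2) and the standard library are available. Lean on these libraries where they do the work, as an engineer would, in place of code of your own. Each camera call takes 0.05 s, during which the arm holds its last target. There are 200 camera calls.

## Working session

There is one attempt and no reset: what is moved stays moved. The work goes in short steps, Python scripts to look and compute and a shell command to move; the robot and the scene stay as the last step left them, time stands still between calls to the robot, and variables do not carry over. Pictures are saved under pics/ and viewed, at most 10 in all, crops included, and the job is handed in when it is done.

```bash
mkdir -p pics; ls; cat > h.py <<'E'
import numpy as np, cv2
from workcell import readout, imaging, bot, spotter
from scipy.spatial.transform import Rotation as R
def K(name):
    i=imaging.camera_info(name); return i,210/np.tan(np.radians(i["vertical_fov"])/2)
def T(name):
    i,f=K(name)
    if "extrinsics" in i: return np.array(i["extrinsics"])
    s=readout.get_obs(); M=np.eye(4); M[:3,:3]=R.from_euler("xyz",s["tcp_rot"],degrees=True).as_matrix(); M[:3,3]=s["ee_pos"]
    return M@np.array(i["tool_from_camera"])
def cloud(name,d,M):
    i,f=K(name); v,u=np.mgrid[:420,:560]
    p=np.stack([(u-i["cx"])/f*d,(v-i["cy"])/f*d,d],-1)
    return p@M[:3,:3].T+M[:3,3]
def shot(name):
    M=T(name); im,d=imaging.camera(name); return im,d,cloud(name,d,M)
def save(im,n,s=1): cv2.imwrite("pics/"+n,cv2.resize(im[...,::-1],None,fx=s,fy=s,interpolation=cv2.INTER_CUBIC))
E
python3 - <<'E'
from h import *
print(readout.get_obs())
for n in("scene","top"):
    print(imaging.camera_info(n))
    im,d,P=shot(n); save(im,n+"0.png",1.4)
    np.savez(n+"0.npz",im=im,d=d,P=P)
    for t in("long_blank","long_blank_center","short_blank","rest_a","dome_top","post_top","slide_base"):
        for r in spotter.mark_of(n,t)[:3]:
            u,v=np.round(r["uv"]).astype(int)
            print(n,t,round(r["confidence"],2),u,v,P[v,u].round(3) if 0<=v<420 and 0<=u<560 else None)
E
```

```text
pics
{'time': 0.0, 'q': array([-7.08192881e+01,  5.01240847e+00,  1.00348910e+01,  9.51024414e+01,
        1.21277552e-03,  8.99992698e+01]), 'qd': array([-0.05286224,  0.00688297,  0.00901845, -0.07700824, -0.06553826,
        0.04236296]), 'joint_efforts': array([ 6.83070375e-04, -5.20390427e+01,  4.64802718e+01,  1.63994957e-02,
        5.71796579e-05,  1.69467949e-06]), 'ee_pos': array([ 0.18062642, -0.51923283,  0.23057446]), 'tcp_rot': array([-1.79920041e+02, -1.21379332e-03,  1.91814403e+01]), 'wrist_force': array([ 0.06490486, -0.25779076,  0.51831152]), 'torque': array([ 0.0166864 , -0.02016601,  0.01356481]), 'grasp_force': 0.0, 'opening': 0.08558965640065005}
{'vertical_fov': 56.285128677924924, 'cx': 282.574932665687, 'cy': 209.47168205480114, 'extrinsics': array([[-0.84584325,  0.34687394, -0.40525013,  0.89308763],
       [ 0.53343038,  0.55160643, -0.64123504,  0.67364281],
       [ 0.00111085, -0.75855706, -0.65160567,  0.79814566],
       [ 0.        ,  0.        ,  0.        ,  1.        ]])}
scene long_blank 0.85 276 291 [0.584 0.155 0.015]
scene long_blank 0.84 42
[... 880 characters left out ...]
      ]])}
top long_blank 0.89 168 253 [0.332 0.415 0.01 ]
top long_blank 0.83 246 181 [0.577 0.144 0.014]
top long_blank 0.74 202 204 [0.484 0.284 0.087]
top long_blank_center 0.98 205 206 [0.477 0.274 0.087]
top long_blank_center 0.75 171 247 [0.351 0.401 0.024]
top long_blank_center 0.75 248 182 [0.574 0.137 0.011]
top short_blank 0.67 367 197 [ 0.493 -0.265  0.074]
top rest_a 0.77 362 196 [ 0.497 -0.249  0.077]
top rest_a 0.74 193 300 [0.171 0.312 0.083]
top rest_a 0.7 203 208 [0.472 0.282 0.076]
top dome_top 0.6 300 137 [ 0.696 -0.048  0.116]
top post_top 0.9 299 172 [ 0.575 -0.041  0.117]
top slide_base 0.91 298 183 [ 0.559 -0.038  0.034]
top slide_base 0.65 202 207 [0.475 0.285 0.082]
```

View pics/scene0.png

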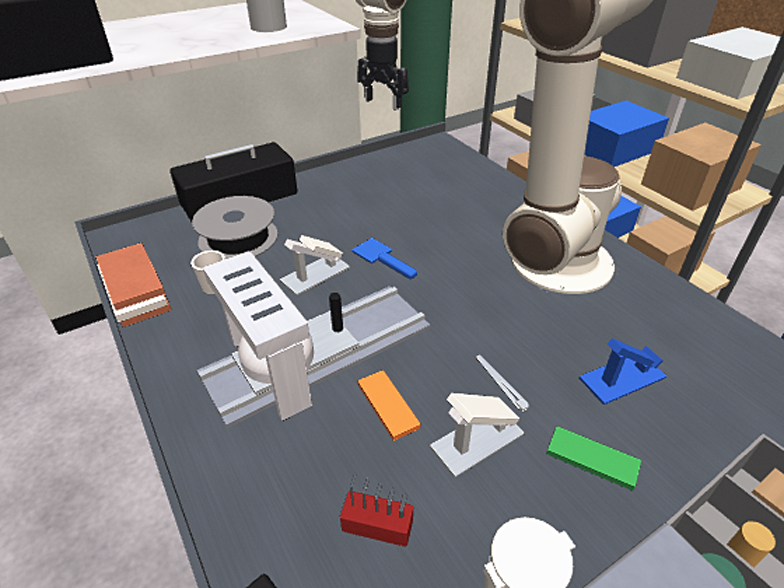

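View pics/top0.png

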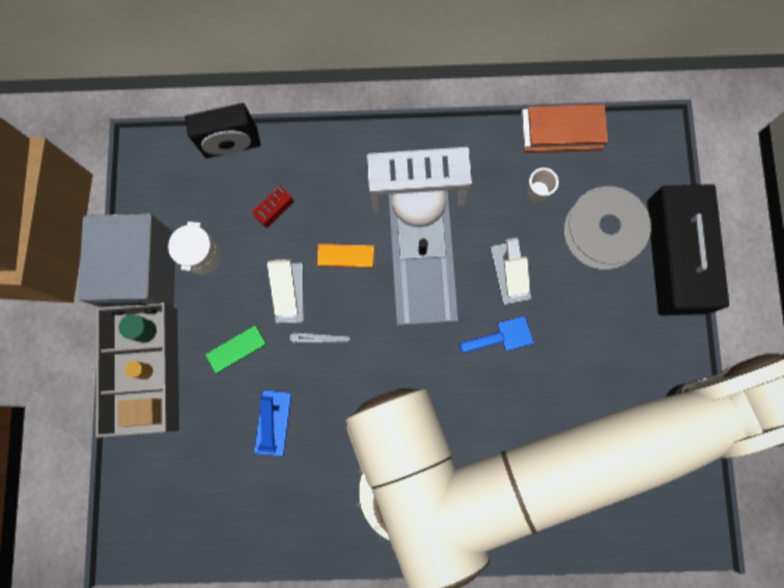

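Scene view: the white blanks on grey rests are at scene (343,291)/top (203,207) and scene (225,175)/top (367,197). The look-alikes are orange (248,182), green (168,250) and a blue rest (193,300). The left white one looks longer. I'll measure both and confirm in a crop.

```bash
python3 - <<'E'
from h import *
for n in("top","scene"):
    z=np.load(n+"0.npz"); P=z["P"]; im=z["im"].astype(int); hsv=cv2.cvtColor(z["im"],cv2.COLOR_RGB2HSV)
    # blanks
    for nm,c in(("A",(.48,.28)),("B",(.49,-.26))):
        m=(abs(P[...,0]-c[0])<.11)&(abs(P[...,1]-c[1])<.07)&(P[...,2]>.03)&(P[...,2]<.16)
        q=P[m]
        # plane by ransac
        best=None; rng=np.random.default_rng(0)
        for _ in range(300):
            a,b,e=q[rng.choice(len(q),3,False)]; nn=np.cross(b-a,e-a); l=np.linalg.norm(nn)
            if l<1e-7: continue
            k=abs((q-a)@(nn/l))<.003
            if best is None or k.sum()>best.sum(): best=k
        g=q[best]; c0=g.mean(0); U=np.linalg.svd(g-c0)[2]; nn=U[2]*np.sign(U[2][2])
        x=U[0]*np.sign(U[0][2]); y=np.cross(nn,x)
        a=(g-c0)@x; b=(g-c0)@y
        r=cv2.minAreaRect(np.c_[a,b].astype(np.float32)*1000)
        cc=c0+x*r[0][0]/1000+y*r[0][1]/1000
        print(n,nm,"n",len(g),"tilt",np.degrees(np.arccos(nn[2])).round(1),"yaw_n",np.degrees(np.arctan2(-nn[1],-nn[0])).round(1),"yaw_x",np.degrees(np.arctan2(x[1],x[0])).round(1),"rect",np.round(r[1],1),"ang",round(r[2],1),"centre top",cc.round(4))
    # post
    m=(P[...,2]>.06)&(P[...,2]<.13)&(abs(P[...,0]-.573)<.03)&(abs(P[...,1]+.042)<.03)&(im.max(-1)<70)
    t=P[m&(P[...,2]>.113)]; print(n,"post",m.sum(),t.mean(0).round(4) if len(t) else 0, t.min(0).round(3),t.max(0).round(3))
    # base
    m=(P[...,2]>.006)&(P[...,2]<.04)&(abs(P[...,1]+.04)<.11)&(P[...,0]>.38)&(P[...,0]<.85)&(hsv[...,2]>95)
    m=cv2.morphologyEx(m.astype(np.uint8),cv2.MORPH_OPEN,np.ones((3,3)))>0
    print(n,"base",m.sum(),cv2.minAreaRect(P[m][:,:2].astype(np.float32)))
    # bridge top
    m=(P[...,2]>.19)&(P[...,2]<.215)&(abs(P[...,1]+.04)<.2)&(P[...,0]>.6)
    print(n,"bridge",m.sum(),P[m].mean(0).round(3),cv2.minAreaRect(P[m][:,:2].astype(np.float32)))
    # dome
    m=(P[...,2]>.06)&(P[...,2]<.12)&(abs(P[...,1]+.045)<.07)&(P[...,0]>.61)&(P[...,0]<.8)
    if m.sum()>20:
        q=P[m]; s=np.linalg.lstsq(np.c_[2*q,np.ones(len(q))],(q**2).sum(1),rcond=None)[0]
        print(n,"dome",m.sum(),s[:3].round(3),np.sqrt(s[3]+s[:3]@s[:3]).round(3))
im=np.load("scene0.npz")["im"]
a=cv2.resize(im[255:335,290:400],None,fx=3.6,fy=3.6);b=cv2.resize(im[150:230,180:290],None,fx=3.6,fy=3.6)
save(np.hstack([a,b]),"crop.png")
E
```

```text
top A n 403 tilt 37.8 yaw_n -0.1 yaw_x 1.4 rect [ 54.3 148.5] ang 89.3 centre top [0.4746 0.2855 0.0864]
top B n 270 tilt 38.3 yaw_n 13.2 yaw_x 8.0 rect [102.2  54. ] ang 1.2 centre top [ 0.4908 -0.2725  0.0734]
top post 48 [ 0.5691 -0.0506  0.1205] [ 0.562 -0.057  0.114] [ 0.578 -0.044  0.125]
top base 2178 ((0.5354779958724976, -0.05229064077138901), (0.2753477394580841, 0.14956241846084595), 2.2586610317230225)
top bridge 2017 [ 0.72  -0.044  0.2  ] ((0.722780704498291, -0.04424978792667389), (0.09334704279899597, 0.23176050186157227), 2.375532388687134)
top dome 734 [ 0.7   -0.045  0.049] 0.066
scene A n 591 tilt 37.8 yaw_n -0.6 yaw_x 1.3 rect [143.9  55.7] ang 0.1 centre top [0.4776 0.2865 0.0902]
scene B n 178 tilt 89.8 yaw_n 99.0 yaw_x 9.2 rect [132.8  75.6] ang 3.6 centre top [ 0.5318 -0.2536  0.0606]
scene post 167 [ 0.5747 -0.0467  0.1195] [ 0.563 -0.063  0.113] [ 0.585 -0.035  0.124]
scene base 4635 ((0.6194040775299072, -0.059923745691776276), (0.4408635199069977, 0.18157710134983063), 1.792380928993225)
scene bridge 2690 [ 0.727 -0.028  0.202] ((0.7242594361305237, -0.04405622184276581), (0.09079117327928543, 0.23665626347064972), 2.1508290767669678)
scene dome 372 [ 0.703 -0.045  0.047] 0.069
```

View pics/crop.png

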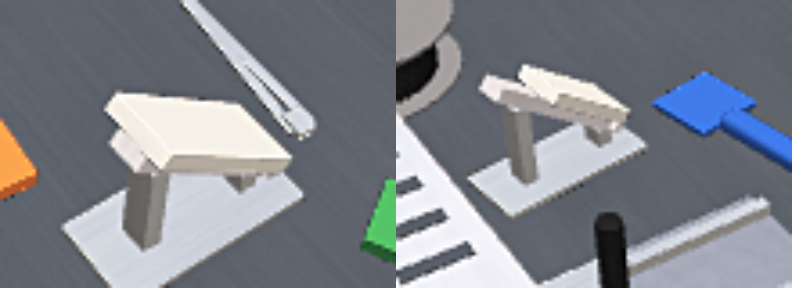

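Pixels for the candidates: left white (203,207 top) measures 144x55, right white is about 100x54 with bare bar showing. The left one is the long blank, and orange and green are excluded. The crop agrees: the left blank covers its whole bar. Moving to the post.

```bash
python3 -m jog '[{"rotation":[0,0,-17],"translation":[389,471,15],"grip":70},{"rotation":[0,0,-17],"translation":[389,471,15],"grip":70},{"rotation":[0,0,-17],"translation":[389,471,15],"grip":70},{"rotation":[0,0,-17],"translation":[389,471,15],"grip":70},{"rotation":[0,0,-17],"translation":[389,471,15],"grip":70},{"rotation":[0,0,-17],"translation":[389,471,15],"grip":70},{"rotation":[0,0,-17],"translation":[389,471,15],"grip":70},{"rotation":[0,0,-17],"translation":[389,471,15],"grip":70},{"rotation":[0,0,-17],"translation":[389,471,15],"grip":70},{"rotation":[0,0,-17],"translation":[389,471,15],"grip":70},{"rotation":[0,0,-17],"translation":[389,471,15],"grip":70},{"rotation":[0,0,-17],"translation":[389,471,15],"grip":70},{"rotation":[0,0,-17],"translation":[389,471,15],"grip":70},{"rotation":[0,0,-17],"translation":[389,471,15],"grip":70},{"rotation":[0,0,-17],"translation":[389,471,15],"grip":70},{"rotation":[0,0,-17],"translation":[389,471,15],"grip":70},{"rotation":[0,0,-17],"translation":[389,471,15],"grip":70}]' 40
python3 - <<'E'
from h import *
im,d,P=shot("wrist"); save(im,"w1.png")
for t in("post_top","dome_top"):
    for r in spotter.mark_of("wrist",t)[:2]:
        u,v=np.round(r["uv"]).astype(int); print(t,r["confidence"],u,v,P[min(v,419),min(u,559)].round(3))
m=(P[...,2]>.112)&(P[...,2]<.128)&(abs(P[...,0]-.572)<.03)&(abs(P[...,1]+.047)<.03)&(d>0)
print(m.sum(),P[m].mean(0).round(4),P[m].min(0),P[m].max(0))
E
```

```text
time: 2.5
ee_pos: [0.5692, -0.0496, 0.2467]
tcp_rot: [180.0, -0.0, 2.1]
wrist_force: [-0.4, -0.2, -0.2]
opening: 0.0704
grasp_force: 0.0
post_top 0.63 280 194 [ 0.574 -0.048  0.121]
post_top 0.2 493 254 [ 0.517 -0.247  0.095]
571 [ 0.5755 -0.0477  0.1196] [ 0.56368676 -0.05844593  0.11271946] [ 0.58547454 -0.037303    0.12213588]
```

```bash
python3 -m jog '[{"rotation":[0,0,0],"translation":[5,2,-40],"grip":70},{"rotation":[0,0,0],"translation":[5,2,-80],"grip":70},{"rotation":[0,0,0],"translation":[5,2,-120],"grip":60},{"rotation":[0,0,0],"translation":[5,2,-150],"grip":50},{"rotation":[0,0,0],"translation":[5,2,-163],"grip":40},{"rotation":[0,0,0],"translation":[5,2,-163],"grip":10},{"rotation":[0,0,0],"translation":[5,2,-163],"grip":10},{"rotation":[0,0,0],"translation":[5,2,-163],"grip":10},{"rotation":[0,0,0],"translation":[5,2,-163],"grip":10},{"rotation":[0,0,0],"translation":[5,2,-163],"grip":10},{"rotation":[0,0,0],"translation":[5,2,-163],"grip":10}]' 40
```

```text
time: 3.75
ee_pos: [0.574, -0.0488, 0.0826]
tcp_rot: [179.8, 0.2, 2.1]
wrist_force: [-0.1, -13.6, -17.9]
opening: 0.0211
grasp_force: 40.7
```

```bash
python3 -m jog '[{"rotation":[0,0,0],"translation":[-5,0,0],"grip":10},{"rotation":[0,0,0],"translation":[-15,-0.5,0],"grip":10},{"rotation":[0,0,0],"translation":[-27,-1,0],"grip":10},{"rotation":[0,0,0],"translation":[-39,-1.5,0],"grip":10},{"rotation":[0,0,0],"translation":[-51,-2,0],"grip":10},{"rotation":[0,0,0],"translation":[-63,-2.5,0],"grip":10},{"rotation":[0,0,0],"translation":[-75,-3,0],"grip":10},{"rotation":[0,0,0],"translation":[-87,-3.5,0],"grip":10},{"rotation":[0,0,0],"translation":[-99,-4,0],"grip":10},{"rotation":[0,0,0],"translation":[-111,-4.5,0],"grip":10},{"rotation":[0,0,0],"translation":[-120,-5,0],"grip":10},{"rotation":[0,0,0],"translation":[-126,-5,0],"grip":10},{"rotation":[0,0,0],"translation":[-129,-5,0],"grip":10},{"rotation":[0,0,0],"translation":[-131,-5,0],"grip":10},{"rotation":[0,0,0],"translation":[-131,-5,0],"grip":10}]'
```

```text
time: 5.25
ee_pos: [0.4483, -0.0535, 0.0836]
tcp_rot: [179.7, -0.5, 2.1]
wrist_force: [30.7, -13.0, -35.8]
opening: 0.0211
grasp_force: 41.1
```

```bash
python3 -m jog '[{"rotation":[0,0,0],"translation":[-130,-5,0],"grip":60},{"rotation":[0,0,0],"translation":[-129,-5,0],"grip":60},{"rotation":[0,0,0],"translation":[-129,-5,0],"grip":60},{"rotation":[0,0,0],"translation":[-129,-5,0],"grip":60}]' | tail -5
python3 -m jog '[{"rotation":[0,0,0],"translation":[0,0,30],"grip":70},{"rotation":[0,0,0],"translation":[0,0,75],"grip":85},{"rotation":[0,0,0],"translation":[0,0,120],"grip":85},{"rotation":[0,0,0],"translation":[20,0,165],"grip":85},{"rotation":[0,0,0],"translation":[60,0,190],"grip":85},{"rotation":[0,0,0],"translation":[60,0,190],"grip":85},{"rotation":[0,0,0],"translation":[60,0,190],"grip":85}]'
cat > dome.py <<'E'
from h import *
from scipy.optimize import least_squares
import sys
for n in("wrist","top","scene"):
    im,d,P=shot(n)
    np.savez(n+"1.npz",im=im,d=d,P=P)
    if n=="wrist": save(im,sys.argv[1])
    for t in("post_top","dome_top"):
        for r in spotter.mark_of(n,t)[:1]:
            u,v=np.round(r["uv"]).astype(int); print(n,t,round(r["confidence"],2),u,v,P[min(v,419),min(u,559)].round(3))
    m=(P[...,2]>.112)&(P[...,2]<.128)&(abs(P[...,0]-.443)<.03)&(abs(P[...,1]+.053)<.03)&(d>0)
    if m.sum()>9: print(n,"post",m.sum(),P[m].mean(0).round(4),P[m].min(0).round(3),P[m].max(0).round(3))
    m=(P[...,2]>.07)&(P[...,2]<.13)&(np.hypot(P[...,0]-.573,P[...,1]+.047)<.06)&(d>0)
    q=P[m]
    if len(q)>50:
        f=lambda s:np.linalg.norm(q-s,axis=1)-.07
        s=least_squares(f,[.573,-.047,.045],loss="soft_l1",f_scale=.002); print(n,"dome",len(q),s.x.round(4),np.std(f(s.x)).round(4))
E
python3 dome.py w2.png
```

```text
ee_pos: [0.3134, -0.0567, 0.0858]
tcp_rot: [179.9, -0.2, 2.1]
wrist_force: [0.5, -0.0, -0.4]
opening: 0.0597
grasp_force: 0.0
time: 6.35
ee_pos: [0.3759, -0.0565, 0.2744]
tcp_rot: [180.0, -0.1, 2.2]
wrist_force: [-0.5, -0.4, -0.4]
opening: 0.0851
grasp_force: 0.0
wrist post_top 0.97 278 103 [ 0.451 -0.05   0.119]
wrist post 546 [ 0.4504 -0.0524  0.1199] [ 0.44  -0.063  0.118] [ 0.461 -0.042  0.122]
wrist dome 2330 [ 0.5808 -0.0476  0.0452] 0.0006
top dome_top 0.86 300 173 [ 0.412 -0.031  0.702]
top dome 193 [ 0.5772 -0.05    0.0451] 0.002
scene post_top 0.61 277 194 [ 0.451 -0.055  0.122]
scene dome_top 0.86 238 214 [ 0.577 -0.046  0.115]
scene post 47 [ 0.4512 -0.0513  0.1188] [ 0.439 -0.067  0.113] [ 0.46  -0.042  0.123]
scene dome 1077 [ 0.579  -0.05    0.0459] 0.0015
```

Carriage is at the stop (post 0.4505, about 30 N reaction). All three cameras agree on the dome to within a few mm. Now a close look at the long blank.

```bash
python3 -m jog '[{"rotation":[0,0,-2],"translation":[80,342,30],"grip":80},{"rotation":[0,0,-2],"translation":[80,342,30],"grip":80},{"rotation":[0,0,-2],"translation":[80,342,30],"grip":80},{"rotation":[0,0,-2],"translation":[80,342,30],"grip":80},{"rotation":[0,0,-2],"translation":[80,342,30],"grip":80},{"rotation":[0,0,-2],"translation":[80,342,30],"grip":80},{"rotation":[0,0,-2],"translation":[80,342,30],"grip":80},{"rotation":[0,0,-2],"translation":[80,342,30],"grip":80},{"rotation":[0,0,-2],"translation":[80,342,30],"grip":80},{"rotation":[0,0,-2],"translation":[80,342,30],"grip":80},{"rotation":[0,0,-2],"translation":[80,342,30],"grip":80}]'
python3 - <<'E'
from h import *
im,d,P=shot("wrist"); save(im,"w3.png")
m=(abs(P[...,0]-.48)<.09)&(abs(P[...,1]-.286)<.06)&(P[...,2]>.03)&(P[...,2]<.16)&(d>0)&(im.astype(int).sum(-1)>450)
q=P[m]; rng=np.random.default_rng(0); best=None
for _ in range(300):
    a,b,e=q[rng.choice(len(q),3,False)]; nn=np.cross(b-a,e-a); l=np.linalg.norm(nn)
    if l<1e-7: continue
    k=abs((q-a)@(nn/l))<.002
    if best is None or k.sum()>best.sum(): best=k
g=q[best]; c0=g.mean(0); U=np.linalg.svd(g-c0,full_matrices=False)[2]; nn=U[2]*np.sign(U[2][2]); x=U[0]*np.sign(U[0][2]); y=np.cross(nn,x)
r=cv2.minAreaRect(np.c_[(g-c0)@x,(g-c0)@y].astype(np.float32)*1000)
print(len(g),"n",nn.round(3),"x",x.round(3),"rect",np.round(r[1],1),r[2],"centre top",(c0+x*r[0][0]/1000+y*r[0][1]/1000).round(4))
E
```

```text
time: 7.9
ee_pos: [0.4603, 0.0414, 0.3005]
tcp_rot: [-177.9, 0.1, 3.9]
wrist_force: [-0.1, -0.0, 0.3]
opening: 0.0801
grasp_force: 0.0
4944 n [-0.615 -0.011  0.788] x [ 0.788 -0.024  0.615] rect [141.2  56.1] 1.9460957050323486 centre top [0.4784 0.2887 0.089 ]
```

View pics/w3.png

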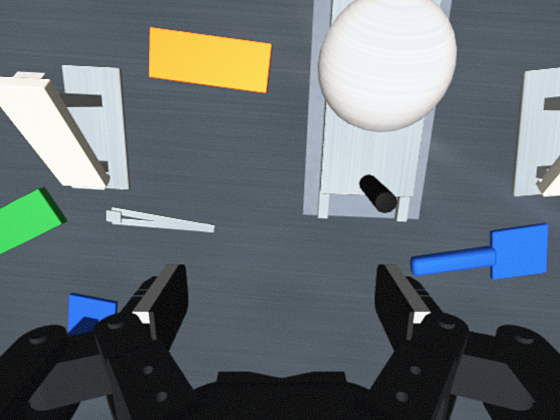

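The picture, taken early, shows the long blank at the left (50,125), the dome at (388,62) and the post at (378,193). The arm only got to y=0.041, so I'm checking the joints.

```bash
python3 -c "
from h import *
s=readout.get_obs();print(s['time'],s['q'].round(1),s['qd'].round(1),s['ee_pos'],s['tcp_rot'])"
```

```text
7.95 [  3.8  -4.8   8.1 103.    2.1 179.9] [-0.1 -0.4 -0.6 -0.2  0.   0. ] [0.46052208 0.04140577 0.3004338 ] [-1.77865168e+02  6.23106952e-02  3.87884704e+00]
```

Joint 6 is at its limit (q6 = 180 + q1 − yaw). I'll take the equivalent half-turn grasp.

```bash
python3 -m jog '[{"rotation":[0,0,8],"translation":[0,20,10],"grip":80},{"rotation":[0,0,17],"translation":[0,40,10],"grip":80},{"rotation":[0,0,25],"translation":[0,60,10],"grip":80},{"rotation":[0,0,34],"translation":[0,80,10],"grip":80},{"rotation":[0,0,42],"translation":[0,100,10],"grip":80},{"rotation":[0,0,51],"translation":[0,120,10],"grip":80},{"rotation":[0,0,59],"translation":[0,140,10],"grip":80},{"rotation":[0,0,68],"translation":[0,160,10],"grip":80},{"rotation":[0,0,76],"translation":[0,180,10],"grip":80},{"rotation":[0,0,85],"translation":[0,200,10],"grip":80},{"rotation":[0,0,93],"translation":[0,220,10],"grip":80},{"rotation":[0,0,102],"translation":[0,240,10],"grip":80},{"rotation":[0,0,110],"translation":[0,245,10],"grip":80},{"rotation":[0,0,119],"translation":[0,245,10],"grip":80},{"rotation":[0,0,127],"translation":[0,245,10],"grip":80},{"rotation":[0,0,136],"translation":[0,245,10],"grip":80},{"rotation":[0,0,144],"translation":[0,245,10],"grip":80},{"rotation":[0,0,153],"translation":[0,245,10],"grip":80},{"rotation":[0,0,161],"translation":[0,245,10],"grip":80},{"rotation":[0,0,169],"translation":[0,245,10],"grip":80}]'
python3 -c "
from h import *
s=readout.get_obs();print(s['time'],s['q'].round(1));print(np.array(imaging.camera_info('wrist')['tool_from_camera']).round(3))"
```

```text
time: 9.95
ee_pos: [0.46, 0.2864, 0.3104]
tcp_rot: [-177.9, 0.1, 173.2]
wrist_force: [-0.7, 0.2, 0.0]
opening: 0.0802
grasp_force: 0.0
9.95 [ 32.8   7.9  22.3 105.6  -1.7  39.6]
[[-0.001 -0.958 -0.286  0.072]
 [ 1.    -0.001 -0.     0.001]
 [-0.    -0.286  0.958 -0.143]
 [ 0.     0.     0.     1.   ]]
```

```bash
cat > blank.py <<'E'
from h import *
def fit(name,box,zr,thr=450):
    im,d,P=shot(name)
    m=(abs(P[...,0]-box[0])<.1)&(abs(P[...,1]-box[1])<.06)&(P[...,2]>zr[0])&(P[...,2]<zr[1])&(d>0)&(im.astype(int).sum(-1)>thr)
    q=P[m]; rng=np.random.default_rng(0); best=None
    for _ in range(300):
        a,b,e=q[rng.choice(len(q),3,False)]; nn=np.cross(b-a,e-a); l=np.linalg.norm(nn)
        if l<1e-7: continue
        k=abs((q-a)@(nn/l))<.002
        if best is None or k.sum()>best.sum(): best=k
    g=q[best]; c0=g.mean(0); nn=np.linalg.svd(g-c0,full_matrices=False)[2][2]; nn*=np.sign(nn[2])
    x=np.array([1,0,0])-nn*nn[0]; x/=np.linalg.norm(x); y=np.cross(nn,x)
    r=cv2.minAreaRect(np.c_[(g-c0)@x,(g-c0)@y].astype(np.float32)*1000)
    a=r[2]-90 if r[2]>45 else r[2]
    xx=x*np.cos(np.radians(a))+y*np.sin(np.radians(a))
    c=c0+x*r[0][0]/1000+y*r[0][1]/1000
    print(name,len(g),"n",nn.round(3),"x",xx.round(3),"yaw",np.degrees(np.arctan2(xx[1],xx[0])).round(2),"pitch",np.degrees(np.arcsin(xx[2])).round(1),"rect",np.round(r[1],1),"top centre",c.round(4),"underside",(c-.014*nn).round(4))
    return im,d,P,c,nn,xx
E
python3 - <<'E'
from blank import *
im,*_=fit("wrist",(.478,.287),(.03,.16)); save(im,"w4.png")
s=readout.get_obs(); C=R.from_euler("xyz",s["tcp_rot"],degrees=True)
for th in(0,-38):
    D=R.from_euler("z",.5,degrees=True)*R.from_euler("y",th,degrees=True)*R.from_euler("z",180,degrees=True)*R.from_euler("x",180,degrees=True)
    print(th,(D*C.inv()).as_rotvec(degrees=True).round(2))
E
```

```text
wrist 5820 n [-0.615 -0.01   0.788] x [0.788 0.014 0.615] yaw 0.98 pitch 38.0 rect [140.1  53.8] top centre [0.4775 0.2874 0.0889] underside [0.4861 0.2875 0.0779]
0 [ 2.14 -0.04  6.8 ]
-38 [  0.13 -38.01   7.26]
```

View pics/w4.png

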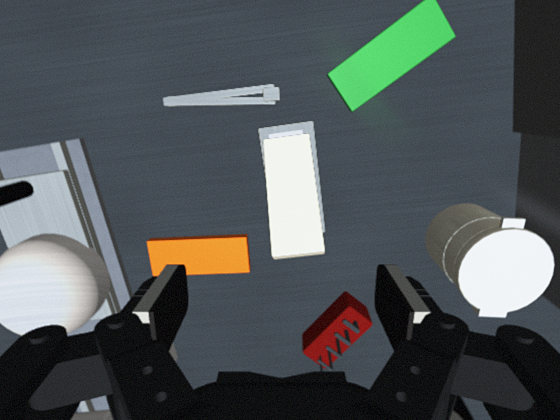

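The blank sits at (293,195) in the wrist view, measured 140.1x53.8, pitch 38.0, yaw 1.0, underside z 0.078, all matching the description. Tilting to its normal and standing off first.

```bash
python3 -m jog '[{"rotation":[0,-8,2],"translation":[-10,0,-15],"grip":80},{"rotation":[0,-16,4],"translation":[-22,0,-35],"grip":80},{"rotation":[0,-24,6],"translation":[-36,0,-60],"grip":80},{"rotation":[0,-31,7],"translation":[-52,0,-85],"grip":80},{"rotation":[0.1,-38,7.7],"translation":[-62,0,-107],"grip":80},{"rotation":[0.1,-38,7.7],"translation":[-66,0,-114],"grip":80},{"rotation":[0.1,-38,7.7],"translation":[-66,0,-114],"grip":80},{"rotation":[0.1,-38,7.7],"translation":[-66,0,-114],"grip":80}]'
python3 - <<'E'
from blank import *
fit("wrist",(.478,.287),(.03,.16))
s=readout.get_obs(); M=R.from_euler("xyz",s["tcp_rot"],degrees=True).as_matrix(); print(M.round(3),s["q"].round(1)); U=np.array([.4861,.2875,.0779])
for d in(-.05,.006): print(d,(U+d*M[:,2]-s["ee_pos"]).round(4)*1000)
E
```

```text
time: 10.8
ee_pos: [0.3943, 0.2869, 0.1979]
tcp_rot: [179.4, 38.0, 179.8]
wrist_force: [1.3, -0.1, 1.0]
opening: 0.08
grasp_force: 0.0
wrist 10442 n [-0.616 -0.009  0.788] x [0.788 0.013 0.616] yaw 0.91 pitch 38.0 rect [140.3  53.9] top centre [0.4776 0.2873 0.0887] underside [0.4862 0.2874 0.0777]
[[-0.788 -0.003  0.616]
 [ 0.003  1.     0.009]
 [-0.616  0.009 -0.788]] [ 52.4 -32.  -31.9  64.1 -28.8  45.6]
-0.05 [ 60.4  -0.  -81.3]
0.006 [  94.9    0.5 -125.4]
```

```bash
python3 -m jog '[{"rotation":[-0.5,0,0.7],"translation":[25,0,-34],"grip":80},{"rotation":[-0.5,0,0.7],"translation":[45,0,-61],"grip":80},{"rotation":[-0.5,0,0.7],"translation":[60,0,-81],"grip":80},{"rotation":[-0.5,0,0.7],"translation":[73,0.2,-97],"grip":80},{"rotation":[-0.5,0,0.7],"translation":[85,0.4,-113],"grip":75},{"rotation":[-0.5,0,0.7],"translation":[95,0.5,-125],"grip":70},{"rotation":[-0.5,0,0.7],"translation":[95,0.5,-125],"grip":66},{"rotation":[-0.5,0,0.7],"translation":[95,0.5,-125],"grip":62}]' 40
python3 -m jog '[{"rotation":[0,0,0],"translation":[0,0,0],"grip":58},{"rotation":[0,0,0],"translation":[0,0,0],"grip":55},{"rotation":[0,0,0],"translation":[0,0,0],"grip":45},{"rotation":[0,0,0],"translation":[0,0,0],"grip":45},{"rotation":[0,0,0],"translation":[0,0,0],"grip":45},{"rotation":[0,0,0],"translation":[0,0,0],"grip":45}]' 40
```

```text
time: 11.65
ee_pos: [0.4901, 0.2869, 0.0724]
tcp_rot: [-179.8, 37.9, -179.0]
wrist_force: [-0.3, 0.1, 0.5]
opening: 0.0621
grasp_force: 0.0
time: 12.25
ee_pos: [0.4893, 0.2874, 0.0728]
tcp_rot: [-179.9, 38.1, -178.9]
wrist_force: [-5.8, -0.8, 5.8]
opening: 0.0535
grasp_force: 41.9
```

```bash
python3 -m jog '[{"rotation":[0,0,0],"translation":[-5,0,6],"grip":45},{"rotation":[0,0,0],"translation":[-14,0,18],"grip":45},{"rotation":[0,0,0],"translation":[-26,0,33],"grip":45},{"rotation":[0,0,0],"translation":[-38,0,49],"grip":45},{"rotation":[0,5,0],"translation":[-42,0,75],"grip":45},{"rotation":[0,11,0],"translation":[-42,0,100],"grip":45},{"rotation":[0,18,0],"translation":[-42,0,125],"grip":45},{"rotation":[0,25,0],"translation":[-42,0,145],"grip":45},{"rotation":[0,32,0],"translation":[-42,0,160],"grip":45},{"rotation":[0,36,0],"translation":[-42,0,170],"grip":45},{"rotation":[0,38,0],"translation":[-42,0,170],"grip":45},{"rotation":[0,38,0],"translation":[-42,0,170],"grip":45},{"rotation":[0,38,0],"translation":[-42,0,170],"grip":45}]'
python3 - <<'E'
from blank import *
s=readout.get_obs()
for n in("wrist","scene"):
    *_,c,nn,xx=fit(n,s["ee_pos"][:2],(.22,.28) if n=="scene" else (.2,.3),400)
    print((c-s["ee_pos"]).round(4))
save(shot("scene")[0],"s5.png",1.4)
E
```

```text
time: 13.55
ee_pos: [0.4469, 0.2869, 0.2411]
tcp_rot: [179.6, -0.0, -179.1]
wrist_force: [-0.9, -0.3, -0.7]
opening: 0.0533
grasp_force: 44.0
wrist 35926 n [-0.007 -0.01   1.   ] x [1.    0.013 0.007] yaw 0.73 pitch 0.4 rect [110.5  54.1] top centre [0.4331 0.2872 0.2613] underside [0.4332 0.2873 0.2473]
[-0.0139  0.0003  0.0202]
scene 823 n [-0.008 -0.008  1.   ] x [0.999 0.033 0.008] yaw 1.89 pitch 0.5 rect [140.2  60. ] top centre [0.4472 0.2886 0.2624] underside [0.4473 0.2887 0.2484]
[0.0003 0.0017 0.0212]
```

View pics/s5.png

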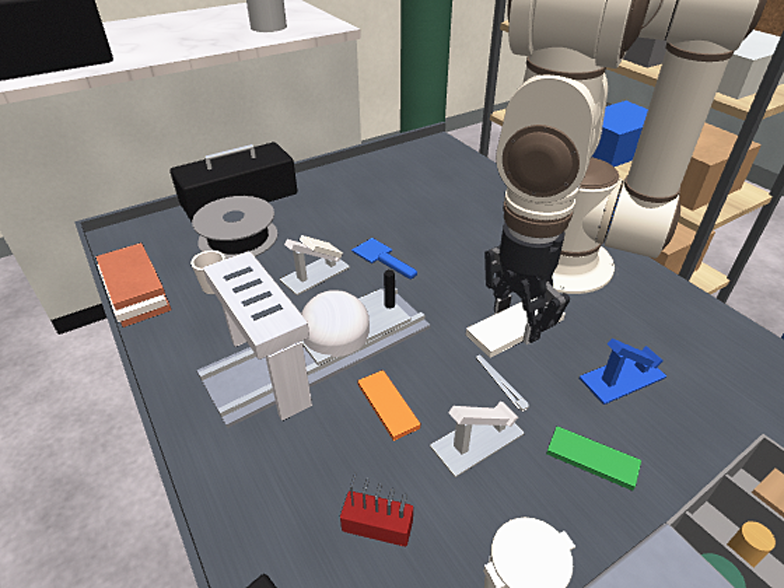

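The blank is held level, with its centre within 1 mm of the TCP and its underside 6 mm above it. Going partway, to re-measure the dome from this tool orientation.

```bash
python3 -m jog '[{"rotation":[-0.1,0.1,0.3],"translation":[5,-13,2],"grip":45},{"rotation":[-0.4,0.4,1.3],"translation":[17,-45,6],"grip":45},{"rotation":[-0.4,0.4,1.3],"translation":[30,-80,10],"grip":45},{"rotation":[-0.4,0.4,1.3],"translation":[44,-115,14],"grip":45},{"rotation":[-0.4,0.4,1.3],"translation":[58,-150,18],"grip":45},{"rotation":[-0.4,0.4,1.3],"translation":[68,-172,20],"grip":45},{"rotation":[-0.4,0.4,1.3],"translation":[73,-182,20],"grip":45},{"rotation":[-0.4,0.4,1.3],"translation":[73,-182,20],"grip":45},{"rotation":[-0.4,0.4,1.3],"translation":[73,-182,20],"grip":45}]'
cat > d2.py <<'E'
from blank import *
from scipy.optimize import least_squares
for n in("wrist","scene","top"):
    im,d,P=shot(n)
    m=(P[...,2]>.07)&(P[...,2]<.13)&(np.hypot(P[...,0]-.579,P[...,1]+.049)<.058)&(d>0)
    q=P[m]
    if len(q)>50:
        f=lambda s:np.linalg.norm(q-s,axis=1)-.07
        s=least_squares(f,[.573,-.047,.045],loss="soft_l1",f_scale=.002); print(n,"dome",len(q),s.x.round(4),np.std(f(s.x)).round(4))
    m=(P[...,2]>.112)&(P[...,2]<.128)&(abs(P[...,0]-.45)<.025)&(abs(P[...,1]+.053)<.025)&(d>0)
    if m.sum()>20: print(n,"post",m.sum(),((P[m].min(0)+P[m].max(0))/2).round(4))
s=readout.get_obs()
for n in("wrist","scene"):
    *_,c,nn,xx=fit(n,s["ee_pos"][:2],s["ee_pos"][2]+np.array([0,.03]),400); print((c-s["ee_pos"]).round(4))
E
python3 d2.py
```

```text
time: 14.6
ee_pos: [0.5196, 0.1056, 0.2613]
tcp_rot: [179.9, -0.4, -177.8]
wrist_force: [-0.8, 0.4, -0.5]
opening: 0.0532
grasp_force: 44.0
wrist dome 10082 [ 0.5797 -0.0485  0.0448] 0.0006
wrist post 719 [ 0.4498 -0.0525  0.1172]
scene dome 1015 [ 0.5789 -0.0497  0.0459] 0.0014
top dome 908 [ 0.5787 -0.0497  0.0446] 0.0029
top post 35 [ 0.4479 -0.0545  0.1199]
wrist 35952 n [ 0.    -0.004  1.   ] x [ 0.999  0.038 -0.   ] yaw 2.2 pitch -0.0 rect [110.  67.] top centre [0.5063 0.0995 0.2816] underside [0.5063 0.0996 0.2676]
[-0.0134 -0.0065  0.0202]
scene 651 n [-0.001  0.003  1.   ] x [1.    0.03  0.001] yaw 1.72 pitch 0.1 rect [138.7  54.8] top centre [0.5203 0.1062 0.2824] underside [0.5203 0.1062 0.2684]
[0.0006 0.0003 0.021 ]
```

```bash
python3 -m jog '[{"rotation":[0,0,0],"translation":[5,-13,0],"grip":45},{"rotation":[0,0,0],"translation":[16,-43,0],"grip":45},{"rotation":[0,0,0],"translation":[29,-78,0],"grip":45},{"rotation":[0,0,0],"translation":[42,-113,-5],"grip":45},{"rotation":[0,0,0],"translation":[54,-142,-20],"grip":45},{"rotation":[0,0,0],"translation":[59,-154.5,-45],"grip":45},{"rotation":[0,0,0],"translation":[59,-155,-75],"grip":45},{"rotation":[0,0,0],"translation":[59,-155,-105],"grip":45},{"rotation":[0,0,0],"translation":[59,-155,-122],"grip":45},{"rotation":[0,0,0],"translation":[59,-155,-130],"grip":45},{"rotation":[0,0,0],"translation":[59,-155,-130],"grip":45},{"rotation":[0,0,0],"translation":[59,-155,-130],"grip":45}]'
python3 - <<'E'
from blank import *
s=readout.get_obs(); print(s["ee_pos"].round(4))
for n in("wrist","scene"):
    *_,c,nn,xx=fit(n,s["ee_pos"][:2],s["ee_pos"][2]+np.array([0,.03]),400); print((c-s["ee_pos"]).round(4))
E
```

```text
time: 16.05
ee_pos: [0.5795, -0.0502, 0.1325]
tcp_rot: [179.9, -0.4, -177.8]
wrist_force: [-0.4, -0.3, -1.6]
opening: 0.0533
grasp_force: 44.0
[ 0.5795 -0.0502  0.1325]
wrist 36086 n [-0.001 -0.004  1.   ] x [0.999 0.035 0.001] yaw 2.0 pitch 0.1 rect [110.4  60.1] top centre [ 0.5658 -0.0532  0.1527] underside [ 0.5658 -0.0532  0.1387]
[-0.0137 -0.003   0.0202]
scene 466 n [-0.001 -0.007  1.   ] x [0.998 0.055 0.001] yaw 3.14 pitch 0.1 rect [138.5  57.5] top centre [ 0.5806 -0.0504  0.1538] underside [ 0.5806 -0.0503  0.1398]
[ 0.0011 -0.0001  0.0213]
```

```bash
python3 -m jog '[{"rotation":[0,0,0],"translation":[-1,1,-6],"grip":45},{"rotation":[0,0,0],"translation":[-1,1,-12],"grip":45},{"rotation":[0,0,0],"translation":[-1,1,-17],"grip":45},{"rotation":[0,0,0],"translation":[-1,1,-20],"grip":45},{"rotation":[0,0,0],"translation":[-1,1,-22],"grip":45},{"rotation":[0,0,0],"translation":[-1,1,-22],"grip":45},{"rotation":[0,0,0],"translation":[-1,1,-22],"grip":45}]'; python3 -m jog '[{"rotation":[0,0,0],"translation":[0,0,-0.5],"grip":45},{"rotation":[0,0,0],"translation":[0,0,-1],"grip":45},{"rotation":[0,0,0],"translation":[0,0,-1],"grip":45}]'
```

```text
time: 16.85
ee_pos: [0.5782, -0.0491, 0.1095]
tcp_rot: [179.9, -0.4, -177.8]
wrist_force: [0.2, 0.3, -1.3]
opening: 0.053
grasp_force: 44.1
time: 17.15
ee_pos: [0.5782, -0.0491, 0.1087]
tcp_rot: [179.9, -0.4, -177.8]
wrist_force: [-0.1, 0.1, 1.4]
opening: 0.0531
grasp_force: 44.3
```

```bash
python3 -m jog '[{"rotation":[0,0,0],"translation":[0,0,-0.4],"grip":45},{"rotation":[0,0,0],"translation":[0,0,-0.4],"grip":45}]'
```

```text
time: 17.35
ee_pos: [0.5783, -0.0491, 0.1087]
tcp_rot: [179.9, -0.4, -177.8]
wrist_force: [-2.4, 0.2, 5.1]
opening: 0.0532
grasp_force: 44.7
```

Contact confirmed (+5 N). Easing the fingers open.

```bash
python3 -m jog '[{"rotation":[0,0,0],"translation":[0,0,0.2],"grip":50},{"rotation":[0,0,0],"translation":[0,0,0.2],"grip":53},{"rotation":[0,0,0],"translation":[0,0,0.2],"grip":54},{"rotation":[0,0,0],"translation":[0,0,0.2],"grip":55},{"rotation":[0,0,0],"translation":[0,0,0.2],"grip":56},{"rotation":[0,0,0],"translation":[0,0,0.2],"grip":58},{"rotation":[0,0,0],"translation":[0,0,0.2],"grip":60},{"rotation":[0,0,0],"translation":[0,0,0.2],"grip":62},{"rotation":[0,0,0],"translation":[0,0,0.2],"grip":62},{"rotation":[0,0,0],"translation":[0,0,0.2],"grip":62}]' 20
python3 - <<'E'
from blank import *
s=readout.get_obs()
for n in("wrist","scene"):
    *_,c,nn,xx=fit(n,s["ee_pos"][:2],(.105,.15),400); print((c-s["ee_pos"]).round(4))
E
```

```text
time: 18.35
ee_pos: [0.5781, -0.0491, 0.1082]
tcp_rot: [179.9, -0.4, -177.8]
wrist_force: [0.7, -0.1, -0.2]
opening: 0.0619
grasp_force: 0.0
wrist 36180 n [-0.01  -0.006  1.   ] x [0.996 0.086 0.011] yaw 4.92 pitch 0.6 rect [110.9  67.2] top centre [ 0.5638 -0.0531  0.1289] underside [ 0.5639 -0.053   0.1149]
[-0.0143 -0.004   0.0207]
scene 465 n [-0.012  0.002  1.   ] x [0.999 0.033 0.012] yaw 1.87 pitch 0.7 rect [139.4  66.6] top centre [ 0.5787 -0.0443  0.1298] underside [ 0.5789 -0.0443  0.1158]
[0.0006 0.0048 0.0216]
```

```bash
python3 -m jog '[{"rotation":[0,0,0],"translation":[0,0,0],"grip":66},{"rotation":[0,0,0],"translation":[0,0,0],"grip":70},{"rotation":[0,0,0],"translation":[0,0,2],"grip":72},{"rotation":[0,0,0],"translation":[0,0,8],"grip":72},{"rotation":[0,0,0],"translation":[0,0,20],"grip":72},{"rotation":[0,0,0],"translation":[0,0,40],"grip":72},{"rotation":[0,0,0],"translation":[0,0,70],"grip":72},{"rotation":[0,0,0],"translation":[0,0,105],"grip":72},{"rotation":[0,0,0],"translation":[-20,0,125],"grip":72},{"rotation":[0,0,0],"translation":[-60,-1,135],"grip":72},{"rotation":[0,0,0],"translation":[-100,-2,135],"grip":72},{"rotation":[0,0,0],"translation":[-122,-3.5,135],"grip":72},{"rotation":[0,0,0],"translation":[-128,-3.5,135],"grip":72},{"rotation":[0,0,0],"translation":[-128,-3.5,135],"grip":72},{"rotation":[0,0,0],"translation":[-128,-3.5,135],"grip":72}]'
python3 - <<'E'
from blank import *
for n in("wrist","scene"):
    im,d,P,*_=fit(n,(.579,-.049),(.105,.15),400)
    if n=="wrist":
        save(im,"w6.png")
        m=(P[...,2]>.112)&(P[...,2]<.128)&(abs(P[...,0]-.45)<.025)&(abs(P[...,1]+.053)<.025)&(d>0)
        print("post",m.sum(),((P[m].min(0)+P[m].max(0))/2).round(4))
E
```

```text
time: 19.95
ee_pos: [0.451, -0.0526, 0.2434]
tcp_rot: [179.9, -0.4, -177.8]
wrist_force: [0.3, 0.4, -0.1]
opening: 0.0716
grasp_force: 0.0
wrist 6456 n [-0.01  -0.007  1.   ] x [0.999 0.035 0.011] yaw 2.0 pitch 0.6 rect [105.2  54. ] top centre [ 0.5613 -0.0496  0.1288] underside [ 0.5614 -0.0495  0.1148]
post 580 [ 0.4494 -0.0534  0.1171]
scene 649 n [-0.009  0.004  1.   ] x [0.999 0.035 0.009] yaw 1.98 pitch 0.5 rect [140.   57.6] top centre [ 0.5785 -0.0487  0.1297] underside [ 0.5786 -0.0487  0.1157]
```

View pics/w6.png

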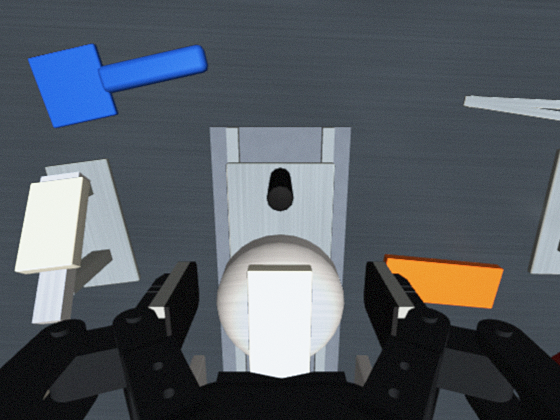

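Balanced: blank at (280,320), yaw 2.0, pitch 0.5. The post at (280,190) is clear. Now gripping the post gently.

```bash
python3 -m jog '[{"rotation":[0,0,0],"translation":[-1.3,-0.6,-30],"grip":65},{"rotation":[0,0,0],"translation":[-1.3,-0.6,-70],"grip":60},{"rotation":[0,0,0],"translation":[-1.3,-0.6,-110],"grip":55},{"rotation":[0,0,0],"translation":[-1.3,-0.6,-140],"grip":50},{"rotation":[0,0,0],"translation":[-1.3,-0.6,-155],"grip":40},{"rotation":[0,0,0],"translation":[-1.3,-0.6,-160],"grip":32},{"rotation":[0,0,0],"translation":[-1.3,-0.6,-160],"grip":28},{"rotation":[0,0,0],"translation":[-1.3,-0.6,-160],"grip":25},{"rotation":[0,0,0],"translation":[-1.3,-0.6,-160],"grip":23},{"rotation":[0,0,0],"translation":[-1.3,-0.6,-160],"grip":22},{"rotation":[0,0,0],"translation":[-1.3,-0.6,-160],"grip":20},{"rotation":[0,0,0],"translation":[-1.3,-0.6,-160],"grip":15},{"rotation":[0,0,0],"translation":[-1.3,-0.6,-160],"grip":15}]' 30
python3 -c "
from blank import *
fit('scene',(.579,-.049),(.105,.15),400)"
```

```text
time: 21.35
ee_pos: [0.4496, -0.0535, 0.0845]
tcp_rot: [180.0, -0.3, -177.9]
wrist_force: [0.2, -2.6, 6.3]
opening: 0.0215
grasp_force: 29.1
scene 671 n [-0.008 -0.002  1.   ] x [1.    0.022 0.008] yaw 1.27 pitch 0.5 rect [139.6  57.5] top centre [ 0.5787 -0.0497  0.1298] underside [ 0.5788 -0.0496  0.1158]
```

```bash
python3 -m jog '[{"rotation":[0,0,0],"translation":[0.3,0,0],"grip":15},{"rotation":[0,0,0],"translation":[1,0,0],"grip":15},{"rotation":[0,0,0],"translation":[2,0.1,0],"grip":15},{"rotation":[0,0,0],"translation":[3.5,0.1,0],"grip":15},{"rotation":[0,0,0],"translation":[5.5,0.2,0],"grip":15},{"rotation":[0,0,0],"translation":[8,0.3,0],"grip":15},{"rotation":[0,0,0],"translation":[11,0.4,0],"grip":15},{"rotation":[0,0,0],"translation":[14,0.5,0],"grip":15},{"rotation":[0,0,0],"translation":[17,0.6,0],"grip":15},{"rotation":[0,0,0],"translation":[20,0.7,0],"grip":15},{"rotation":[0,0,0],"translation":[23,0.8,0],"grip":15},{"rotation":[0,0,0],"translation":[26,1,0],"grip":15},{"rotation":[0,0,0],"translation":[29,1.1,0],"grip":15},{"rotation":[0,0,0],"translation":[32,1.2,0],"grip":15},{"rotation":[0,0,0],"translation":[34.5,1.3,0],"grip":15},{"rotation":[0,0,0],"translation":[36.5,1.4,0],"grip":15},{"rotation":[0,0,0],"translation":[38,1.4,0],"grip":15},{"rotation":[0,0,0],"translation":[39,1.4,0],"grip":15},{"rotation":[0,0,0],"translation":[39.5,1.4,0],"grip":15},{"rotation":[0,0,0],"translation":[40,1.5,0],"grip":15}]'
python3 -c "
from blank import *
fit('scene',(.619,-.048),(.105,.15),400)"
```

```text
time: 23.4
ee_pos: [0.4892, -0.052, 0.0845]
tcp_rot: [180.0, -0.4, -177.9]
wrist_force: [-2.4, -2.4, 7.1]
opening: 0.0213
grasp_force: 29.2
scene 491 n [-0.013  0.003  1.   ] x [1.    0.023 0.013] yaw 1.32 pitch 0.7 rect [103.3  56.2] top centre [ 0.6    -0.0471  0.1296] underside [ 0.6002 -0.0472  0.1156]
```

Still balanced. Continuing.

```bash
python3 -m jog '[{"rotation":[0,0,0],"translation":[0.5,0,0],"grip":15},{"rotation":[0,0,0],"translation":[1.5,0,0],"grip":15},{"rotation":[0,0,0],"translation":[3,0.1,0],"grip":15},{"rotation":[0,0,0],"translation":[5,0.2,0],"grip":15},{"rotation":[0,0,0],"translation":[7.5,0.3,0],"grip":15},{"rotation":[0,0,0],"translation":[10.5,0.4,0],"grip":15},{"rotation":[0,0,0],"translation":[14,0.5,0],"grip":15},{"rotation":[0,0,0],"translation":[18,0.7,0],"grip":15},{"rotation":[0,0,0],"translation":[22,0.8,0],"grip":15},{"rotation":[0,0,0],"translation":[26,1,0],"grip":15},{"rotation":[0,0,0],"translation":[30,1.1,0],"grip":15},{"rotation":[0,0,0],"translation":[34,1.3,0],"grip":15},{"rotation":[0,0,0],"translation":[38,1.4,0],"grip":15},{"rotation":[0,0,0],"translation":[42,1.6,0],"grip":15},{"rotation":[0,0,0],"translation":[46,1.7,0],"grip":15},{"rotation":[0,0,0],"translation":[49.5,1.8,0],"grip":15},{"rotation":[0,0,0],"translation":[52,1.9,0],"grip":15},{"rotation":[0,0,0],"translation":[53.5,2,0],"grip":15},{"rotation":[0,0,0],"translation":[54.5,2,0],"grip":15},{"rotation":[0,0,0],"translation":[55,2.1,0],"grip":15}]'
python3 -m jog '[{"rotation":[0,0,0],"translation":[0.5,0,0],"grip":15},{"rotation":[0,0,0],"translation":[1.5,0,0],"grip":15},{"rotation":[0,0,0],"translation":[3,0.1,0],"grip":15},{"rotation":[0,0,0],"translation":[5,0.2,0],"grip":15},{"rotation":[0,0,0],"translation":[7.5,0.3,0],"grip":15},{"rotation":[0,0,0],"translation":[10,0.4,0],"grip":15},{"rotation":[0,0,0],"translation":[12.5,0.5,0],"grip":15},{"rotation":[0,0,0],"translation":[15,0.6,0],"grip":15},{"rotation":[0,0,0],"translation":[17.5,0.7,0],"grip":15},{"rotation":[0,0,0],"translation":[20,0.8,0],"grip":15},{"rotation":[0,0,0],"translation":[22,0.9,0],"grip":15},{"rotation":[0,0,0],"translation":[24,0.9,0],"grip":15},{"rotation":[0,0,0],"translation":[25.5,1,0],"grip":15},{"rotation":[0,0,0],"translation":[26.5,1,0],"grip":15},{"rotation":[0,0,0],"translation":[27.5,1,0],"grip":15},{"rotation":[0,0,0],"translation":[28.5,1,0],"grip":15},{"rotation":[0,0,0],"translation":[29.5,1.1,0],"grip":15},{"rotation":[0,0,0],"translation":[30,1.1,0],"grip":15},{"rotation":[0,0,0],"translation":[30,1.1,0],"grip":15}]'
```

```text
time: 25.45
ee_pos: [0.5443, -0.05, 0.0845]
tcp_rot: [180.0, -0.4, -177.9]
wrist_force: [-1.6, -2.5, 7.5]
opening: 0.0211
grasp_force: 29.2
time: 27.35
ee_pos: [0.5743, -0.0489, 0.0845]
tcp_rot: [180.0, -0.3, -177.9]
wrist_force: [-0.7, -2.2, 6.9]
opening: 0.0214
grasp_force: 29.2
```

```bash
python3 -m jog '[{"rotation":[0,0,0],"translation":[0.4,0,0],"grip":15},{"rotation":[0,0,0],"translation":[1,0,0],"grip":15},{"rotation":[0,0,0],"translation":[1.7,0.1,0],"grip":15},{"rotation":[0,0,0],"translation":[2.4,0.1,0],"grip":15},{"rotation":[0,0,0],"translation":[3,0.1,0],"grip":15},{"rotation":[0,0,0],"translation":[3.5,0.1,0],"grip":15},{"rotation":[0,0,0],"translation":[4,0.2,0],"grip":15},{"rotation":[0,0,0],"translation":[4.4,0.2,0],"grip":15},{"rotation":[0,0,0],"translation":[4.4,0.2,0],"grip":15}]'
```

```text
time: 28.25
ee_pos: [0.5786, -0.0487, 0.0845]
tcp_rot: [180.0, -0.4, -177.9]
wrist_force: [-1.6, -2.8, 7.3]
opening: 0.0214
grasp_force: 29.2
```

```bash
python3 -m jog '[{"rotation":[0,0,0],"translation":[0.3,0,0],"grip":15},{"rotation":[0,0,0],"translation":[0.6,0,0],"grip":15},{"rotation":[0,0,0],"translation":[1,0,0],"grip":15},{"rotation":[0,0,0],"translation":[1,0,0],"grip":15}]'
```

```text
time: 28.65
ee_pos: [0.5795, -0.0487, 0.0845]
tcp_rot: [180.0, -0.4, -177.9]
wrist_force: [-2.4, -1.6, 7.2]
opening: 0.0211
grasp_force: 29.2
```

```bash
python3 -m jog '[{"rotation":[0,0,0],"translation":[0.4,0,0],"grip":15},{"rotation":[0,0,0],"translation":[0.8,0,0],"grip":15},{"rotation":[0,0,0],"translation":[1.2,0,0],"grip":15},{"rotation":[0,0,0],"translation":[1.2,0,0],"grip":15}]'
```

```text
time: 29.05
ee_pos: [0.5795, -0.0487, 0.0845]
tcp_rot: [180.0, -0.5, -177.9]
wrist_force: [-9.0, -2.2, 10.6]
opening: 0.0213
grasp_force: 29.5
```

At the home stop (−9 N, no further motion). Releasing and lifting away.

```bash
python3 -m jog '[{"rotation":[0,0,0],"translation":[-0.2,0,0],"grip":20},{"rotation":[0,0,0],"translation":[-0.2,0,0],"grip":23},{"rotation":[0,0,0],"translation":[-0.2,0,0],"grip":26},{"rotation":[0,0,0],"translation":[-0.2,0,0],"grip":32},{"rotation":[0,0,0],"translation":[-0.2,0,0],"grip":40},{"rotation":[0,0,0],"translation":[-0.2,0,0],"grip":50},{"rotation":[0,0,0],"translation":[-0.2,0,0],"grip":55},{"rotation":[0,0,0],"translation":[-0.2,0,10],"grip":55},{"rotation":[0,0,0],"translation":[-0.2,0,30],"grip":55},{"rotation":[0,0,0],"translation":[-0.2,0,60],"grip":55},{"rotation":[0,0,0],"translation":[-10,0,100],"grip":55},{"rotation":[0,0,0],"translation":[-50,0,140],"grip":55},{"rotation":[0,0,0],"translation":[-90,0,150],"grip":55},{"rotation":[0,0,0],"translation":[-130,0,140],"grip":55},{"rotation":[0,0,0],"translation":[-160,0,110],"grip":55},{"rotation":[0,0,0],"translation":[-180,0,90],"grip":55},{"rotation":[0,0,0],"translation":[-180,0,90],"grip":55},{"rotation":[0,0,0],"translation":[-180,0,90],"grip":55}]'
python3 - <<'E'
from blank import *
for n in("wrist","scene"):
    im,d,P,*_=fit(n,(.709,-.044),(.108,.15),330)
    m=(P[...,2]>.112)&(P[...,2]<.128)&(abs(P[...,0]-.58)<.03)&(abs(P[...,1]+.048)<.025)&(d>0)&(im.max(-1)<80)
    if m.sum()>9: print("post",m.sum(),((P[m].min(0)+P[m].max(0))/2).round(4))
    b=cv2.resize(im[170:310,130:320] if n=="scene" else im,(760,560) if n=="scene" else None,fx=1,fy=1); save(b,n+"7.png")
E
```

```text
time: 30.85
ee_pos: [0.4006, -0.0483, 0.1743]
tcp_rot: [180.0, -0.3, -177.8]
wrist_force: [0.6, -0.4, 0.2]
opening: 0.0548
grasp_force: 0.0Traceback (most recent call last):
  File "<stdin>", line 3, in <module>
  File "blank.py", line 7, in fit
    a,b,e=q[rng.choice(len(q),3,False)]; nn=np.cross(b-a,e-a); l=np.linalg.norm(nn)
            ~~~~~~~~~~^^^^^^^^^^^^^^^^
  File "numpy/random/_generator.pyx", line 864, in numpy.random._generator.Generator.choice
ValueError: a must be a positive integer unless no samples are taken
```

```bash
python3 - <<'E'
from blank import *
im,d,P=shot("scene"); save(cv2.resize(im[170:310,130:320],(760,560),interpolation=cv2.INTER_CUBIC),"scene7.png")
m=(P[...,2]>.112)&(P[...,2]<.128)&(abs(P[...,0]-.58)<.03)&(abs(P[...,1]+.048)<.03)&(d>0)&(im.max(-1)<80)
print("post",m.sum(),((P[m].min(0)+P[m].max(0))/2).round(4))
try: fit("scene",(.68,-.044),(.118,.15),330)
except Exception as e: print(e)
E
```

```text
post 53 [ 0.58   -0.0484  0.1174]
scene 184 n [-0.009 -0.013  1.   ] x [0.999 0.038 0.009] yaw 2.16 pitch 0.5 rect [140.   55.9] top centre [ 0.7082 -0.0444  0.1298] underside [ 0.7083 -0.0442  0.1159]
```

View pics/scene7.png

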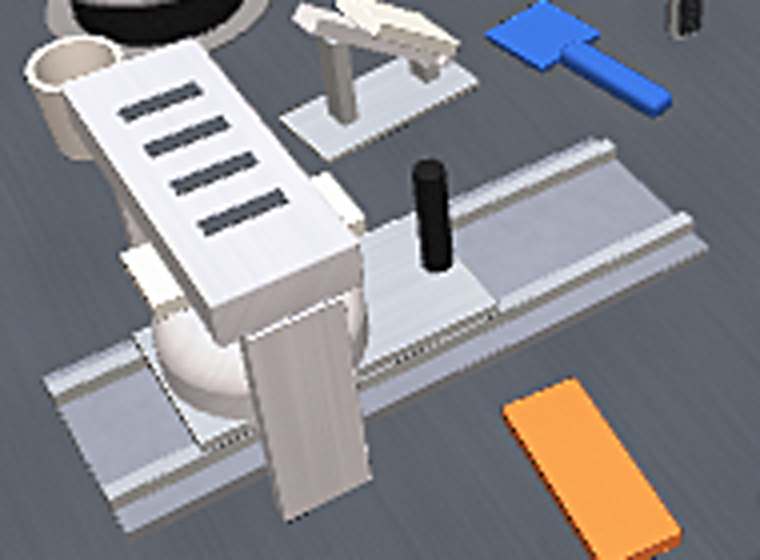

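The blank shows at both sides of the bridge (crop 150,275 and 335,205), level on the dome. The post is at 0.580 and the centre at (0.708,−0.044), which is home. Handing in.

```bash
python3 -c "
from workcell import bot; print(bot.job_done())"
```

```text
the job is handed in; nothing more can be done
None
```

The job is handed in: the carriage is home against its stop and the longer blank is balanced on the dome under the bridge, within about 1° of level and about 1 mm of centred, with the gripper clear at about 31 s of the 72 s allowed.

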